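Lift a hot trivet off the heat press with a spatula and rack it

ROBOT

A 6-joint arm with a two-finger parallel gripper is mounted at the origin on the work surface. World frame = base frame: x ahead of the robot, y to its left, z up, the work surface at z = 0. Lengths are in mm, angles in degrees, forces in N, time in s.
With the tool pointing down it reaches from about 325 to 750 mm from the base axis. Payload 7.6 kg.
Tool frame: the origin (TCP) lies at the very end of the fingers, on their centre line; the grasp point (between the pads) lies 19 mm behind it; z points along the fingers, y is the direction in which the jaws open and shut (so a half turn about z gives the same grasp; the last joint's range is limited). The gripper opens to 85 mm and grips with 20 to 120 N. Pads are 22 mm wide; open, the fingers measure 114 mm over their backs; the gripper's body (76 mm by 85 mm) begins 54 mm behind the grasp point. The pads swing forward as they close: fully open they stand 13 mm farther back than shut.
Start: joints at [-79.143, 2.991, 80.254, -0, 96.75, -4.028], TCP at [134.89, -507.396, 231.323] pointing down, gripper open.
Joint ranges: [-166.34, 166.34], [-52.06, 124.39], [6.96, 135.62], [-60.46, 240.46], [14.63, 156.25], [-167.68, 167.68]. Speed limits (degrees/s): [147.25, 147.25, 172.46, 180, 180, 180].

INTERFACE

Orientations are given as [roll, pitch, yaw] about the fixed x, y, z axes, in that order (R = Rz(yaw) Ry(pitch) Rx(roll)).
In Python, from bench import status, grab_frame, camera_model, workorder, boxes_of gives the robot as it stands.
- The arm moves only by the tool play_rows, never from a script. Its argument "deltas" is one flat list of numbers, 7 for each row, row after row: the shift along the world's x, y, z in m, then the turn, a rotation vector about the world's x, y, z in degrees, then the finger opening in m, from 0 to 0.0854. A call has exactly 5 rows; each row shifts and turns the pose as measured when the row begins; what a row does not reach is not made up. A row lasts 1/8 s, in which the tool goes at most 62.5 mm and 10.7 degrees, less where a joint would pass 70% of its speed; a pose out of reach is approached as far as the arm can. A call with a gripper value outside its range is refused whole. The fingers move at their own pace and stop on an object; "force" is the grip in N (left out, the last holds). Time passes only in rows, so rows that do not move let the fingers close, or fill a call up. It gives the time, the measured TCP pose, the force and the opening at its end, in the units of the state.
- status.observe(): the state, without advancing time (a new reading comes with each control period).
- grab_frame(name): name is "side" or "top" or "wrist"; returns the picture (400x640x3 uint8, red, green, blue); there is no depth.
- camera_model(name): a dict with "K" (3x3 intrinsics, pixels), "k1" (the pictures are not rectified: a ray, as slopes to the right and down, at radius r is drawn at 1 + k1 r^2 times it, then the intrinsics apply), "R" (3x3) and "t" (3): a world point X has camera coordinates R X + t; the wrist camera has in their place "mount" (4x4, takes a point from camera to tool coordinates, whose origin is the TCP and whose axes are the flange's). Camera axes: x right, y down, z forward; pixel columns grow to the right and rows downward; lengths in mm; the calibration is good to about 2 mm. A picture is of the moment at which its call begins: read the wrist's pose just before it. camera_model takes no time and is no camera call.
- workorder.sign_off(): hands the job in, once; it reports no verdict.
Trained networks look in the newest picture that a camera, given by its name, has taken for a name from the list of things; names that differ only in an ending like _2 or _b are one class to them, and where a whole thing is asked for, a point or a joint stands for the part that bears it (a point fixed in the world has none). Each returns a list of dicts, best first, with "confidence" (0 to 1); they miss things now and then, are a little off and sometimes report something else, mostly with a low value. They report only what shows in the picture. A call takes as long as a camera call.
- boxes_of(name, camera): "box" ([left, top, width, height] in pixels, round what is visible of it).
The state is a dict: "time": time; "joints": joint angles; "joint_velocities": joint speeds; "effort": joint torques, N m; "position": TCP position; "eef_rot": TCP orientation; "wrist_force": force on the tool from outside, world axes, zero at the start; "torque": the same for the moment, N m; "finger_gap": opening from 0.0 (shut) to 1.0 (fully open).
Only numpy, scipy, OpenCV 4.12 (cv2) and the standard library are available. Lean on these libraries where they do the work, as an engineer would, in place of code of your own. Each camera call takes 0.05 s, during which the arm holds its last target.

TASK

The pressed white trivet on the heat press's lower platen is still hot: without touching it with the gripper, slide the spatula under it from the front, backing it gently against the stop pins without ramming it, lift it clear of the pad on the blade and set it down flat, centred, across the two rails of the cooling rack; do not drop it. Then draw the spatula out and lay it back on its mat, blade flat, and leave the tape roll, brush, mug and stack of blanks where they are.

Things in the scene. Friction and masses are not known exactly. Their poses are not given: they have to be found in the camera images.
- trivet: The hot trivet: rigid white disc, grey print, 140 mm across, 8 mm thick, 0.18 to 0.33 kg, friction about 0.6. Underside flat to 61 mm radius, then bevelled, rising 4 mm to the rim: a wedge gap all round. Near rim 35 to 44 mm behind the pad's front edge. A blade mostly slides it back to the stop, then goes under at 5 to 20 N, till the rim meets the spatula's neck. Origin: centre of underside.
- station: Heat press lower platen, fixed: dark pad 270 x 166 mm, from x = -0.140 (open front, robot side) to +0.130, top 60 mm above the bench. Origin at bench level; x points to the back. A firmly clamped back stop of two 10 mm pins, 14 mm high, at y = +-0.044, stands 3 to 65 mm behind the trivet's rim: its setting differs every time and is not reported. From x = +0.14 a 130 mm high post carries the press head.
- pad (a point): Point on the pad surface, 60 mm above the station's origin, on the platen's centre line. Axes as the station.
- spatula: Offset spatula, 0.22 kg, standing on its blade on the mat. Flat steel blade 60 mm wide, 2 mm thick, from x = -0.055 to +0.060 (front edge). At the rear a thin neck rises steeply to a straight black handle, 22 x 22 mm, parallel to the blade, x = -0.067 to -0.185, z = 0.041 to 0.063. Origin on the blade's underside, on the centre line; x forward, z up. Centre of mass near x = -0.03.
- spatula_grip (a point): Good place to grip the handle from above across its 22 mm width (y): centre of the handle's section, at x = -0.100, z = 0.052 in the spatula's frame.
- spatula_tip (a point): Middle of the blade's front edge, on the underside: x = +0.060 in the spatula's frame.
- rack: Cooling rack, fixed, left or right of the press: base plate 130 x 130 x 6 mm, two upright flat steel rails along x, 110 mm long, 10 mm thick, 47 mm either side of the middle (84 mm clear between), tops 50 mm above the bench. Open at both ends: a blade can sink between the rails and be drawn out towards the robot. Origin under the middle at bench level; x points away from the robot.
- rack_top (a point): Middle between the rails, at the height of their tops (50 mm above the bench).
- mat: The spatula's mat, cork, fixed, 320 x 150 x 4 mm (x, y, z), on the other side of the press from the rack. Origin: centre of its underside, so its top is 4 mm above it.
- tape_roll: Bystander: yellow tape roll lying flat, 84 mm across, 24 mm high, in front of the press. Origin: centre of the underside.
- brush: Bystander: brush 170 mm long, lying in front of the press. Origin: on its underside.
- blanks: Bystander: stack of small round white blanks, 100 mm across, 36 mm high, on the left. Origin: centre of the underside.
- mug: Bystander: blue mug, 80 mm across, 90 mm high, at the right. Origin: centre of the underside.

How it is judged (in metres and radians):
On the way, in this order (a step that is already met when the one before it is completed fails the run):
1. the trivet is carried on the spatula, clear of the pad (z of trivet in the frame of pad above 0.02 m and contact force between trivet and spatula above 0.5 N and contact force between trivet and station below 0.05 N), for 0.2 s.
2. the trivet rests centred on the rack's rails and the spatula no longer touches it (horizontal distance between trivet and rack below 0.02 m and height (world z) of trivet between 0.047 and 0.054 m and angle between trivet's own z axis and vertical below 0.06 rad and contact force between trivet and rack above 0.5 N and contact force between trivet and spatula below 0.05 N), for 0.2 s.
At the end, for the whole second after the job is handed in: The trivet lies flat (within 3 degrees) across the rack's rails, its centre within 20 mm of the rack's middle, free of the spatula; the spatula lies blade flat (within 4.5 degrees) on its mat, the blade's middle and the grip point both over the mat; both at rest (all of step 2 and x of spatula in the frame of mat between -0.16 and 0.16 m and y of spatula in the frame of mat between -0.075 and 0.075 m and x of spatula_grip in the frame of mat between -0.16 and 0.16 m and y of spatula_grip in the frame of mat between -0.075 and 0.075 m and angle between spatula's own z axis and vertical below 0.08 rad and contact force between spatula and mat above 0.5 N and linear speed of each of trivet, spatula below 0.02 m/s); the robot touches nothing.
It fails at once if the trivet is rammed or crushed against the press (over 35 N) (contact force between trivet and station above 35 N).
It fails at once if the gripper or arm touches the hot trivet (over 0.5 N) (contact force between trivet and the fingers above 0.5 N or contact force between trivet and the arm above 0.5 N).
It fails at once if the trivet is dropped: faster than 0.6 m/s while not on the spatula, or lower than the rack ((contact force between trivet and spatula below 0.01 N and linear speed of trivet above 0.6 m/s) or height (world z) of trivet below 0.035 m).
It fails at once if a bystander is moved by more than 25 mm (distance of any of tape_roll, brush, blanks, mug from where it was at the start of the episode above 0.025 m).
It also fails if it takes over 72 s, if anything falls off the work surface, if the arm or the gripper's body presses on something with over 40 N, if the wrist force passes 120 N, or if a joint passes its speed limit or range.

## Working session

There is one attempt and no reset: what is moved stays moved. The work goes in short steps, Python scripts to look and compute and a tool call to move; the robot and the scene stay as the last step left them, time stands still between calls to the robot, and variables do not carry over. Pictures are saved under pics/ and viewed, and the job is handed in when it is done.

Besides the shell and the picture viewer there is one more tool, called as name(argument=value, ...), one argument or row to a line, values as JSON. play_rows: Moves the arm, as the interface text tells. Its arguments: {"type":"object","properties":{"deltas":{"type":"array","items":{"type":"number"}},"force":{"type":"number"}},"required":["deltas"]}

```bash
ls; mkdir -p pics; cat > h.py <<'E'
import numpy as np, cv2, json
from bench import status, grab_frame, camera_model, workorder, boxes_of
def snap(n,f):
    im=grab_frame(n); cv2.imwrite('pics/'+f,im[:,:,::-1]); return im
E
python3 - <<'E'
from h import *
print(status.observe())
for n in ["side","top","wrist"]:
    print(n,camera_model(n)); snap(n,n+'0.png')
for o in ["trivet","station","spatula","rack","mat","tape_roll","brush","blanks","mug"]:
    for c in ["top","side"]:
        print(o,c,[(b['box'],round(b['confidence'],2)) for b in boxes_of(o,c)[:2]])
print(status.observe()['time'])
E
```

```text
pics
{'time': 0.0, 'joints': array([-7.91428167e+01,  3.02774980e+00,  8.03135465e+01,  1.46231329e-03,
        9.67479498e+01, -4.03045968e+00]), 'joint_velocities': array([-0.00958385,  0.00293015, -0.01234301,  0.04160244,  0.1218953 ,
       -0.07656686]), 'effort': array([-6.78005326e-04, -3.81668186e+01, -3.60185444e+01, -1.09838995e-04,
        6.18714766e-03,  5.14146549e-06]), 'position': array([ 134.83594505, -507.08453284,  230.46292213]), 'eef_rot': array([-1.79911077e+02, -7.72167458e-03,  1.48878076e+01]), 'wrist_force': array([ 0.65506174, -0.50700783,  0.65826576]), 'torque': array([ 0.02689451,  0.03074217, -0.01736641]), 'finger_gap': 1.0016409292618003}
side {'K': array([[454.25740654,   0.        , 313.64733183],
       [  0.        , 454.25740654, 197.69448648],
       [  0.        ,   0.        ,   1.        ]]), 'k1': 0.033496448060032616, 'R': array([[-0.96080339, -0.27665532,  0.01785139],
       [-0.15709197,  0.49025033, -0.85730784],
       [ 0.22842712, -0.82650859, -0.51449451]]), 't': array([ 557.62586729,  143.03094701, 1303.00013173])}
top {'K': array
[... 1250 characters left out ...]
, 199.9, 41.5, 47.5], 0.8)]
rack side [([274.4, 246.7, 53.6, 45.4], 0.68), ([344.5, 129.4, 24.9, 28.5], 0.21)]
mat top [([373.2, 167.9, 42.9, 92.6], 0.7), ([212.1, 199.9, 43.0, 42.1], 0.34)]
mat side [([293.8, 160.4, 95.8, 30.2], 0.87), ([158.7, 149.4, 159.5, 78.5], 0.57)]
tape_roll top [([271.0, 239.9, 25.2, 22.9], 0.75), ([390.3, 177.7, 19.0, 68.5], 0.48)]
tape_roll side [([340.5, 225.3, 29.6, 27.8], 0.62)]
brush top [([334.1, 229.9, 12.5, 49.8], 0.87)]
brush side [([344.8, 198.4, 55.8, 12.4], 0.82)]
blanks top [([166.7, 210.3, 33.3, 27.3], 0.59)]
blanks side [([253.1, 295.3, 44.5, 44.8], 0.64)]
mug top [([437.7, 195.7, 28.2, 37.0], 0.77)]
mug side [([342.1, 129.9, 28.7, 30.4], 0.64)]
1.05
```

```bash
python3 - <<'E'
import cv2
a=cv2.imread('pics/top0.png')[40:290,150:480]; cv2.imwrite('pics/top0z.png',cv2.resize(a,None,fx=2.4,fy=2.4,interpolation=cv2.INTER_CUBIC))
a=cv2.imread('pics/side0.png')[110:350,140:420]; cv2.imwrite('pics/side0z.png',cv2.resize(a,None,fx=2.4,fy=2.4,interpolation=cv2.INTER_CUBIC))
E
```

```text
(no output)
```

View pics/top0z.png

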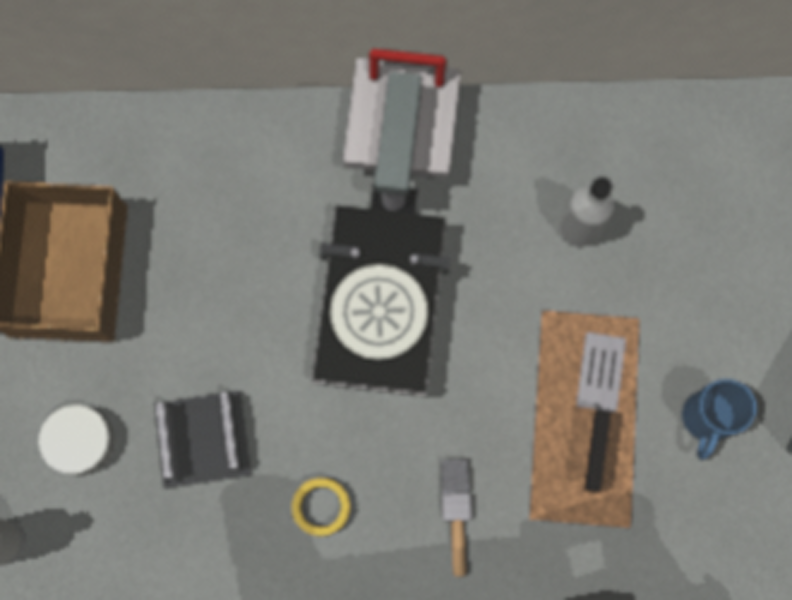

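View pics/side0z.png

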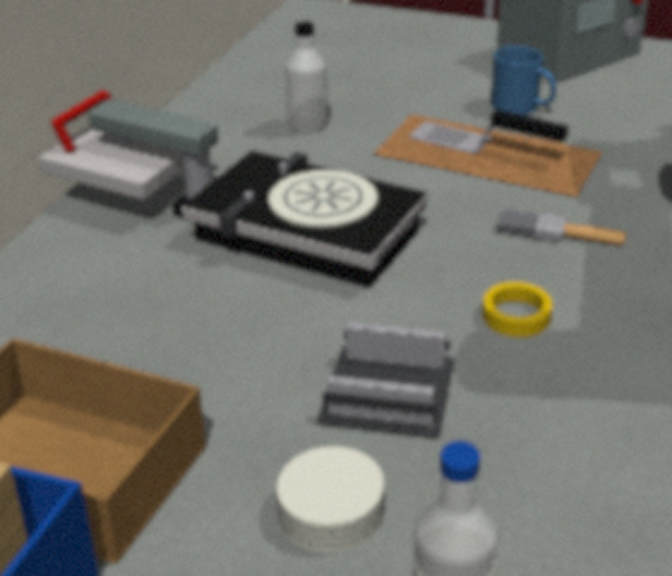

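View pics/wrist0.png

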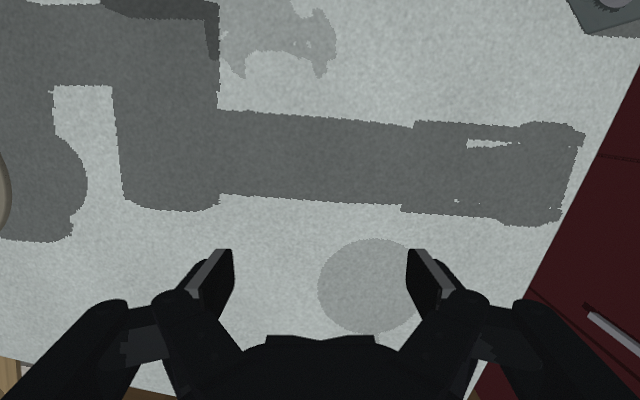

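```bash
cat >> h.py <<'E'
def ray(cam,uv,tcp=None):
    m=camera_model(cam) if isinstance(cam,str) else cam
    uv=np.atleast_2d(np.asarray(uv,float))
    d=np.array([[m['k1'],0,0,0,0]])[0]
    p=cv2.undistortPoints(uv.reshape(-1,1,2),m['K'],d).reshape(-1,2)
    d=np.c_[p,np.ones(len(p))]
    if 'R' in m: R,t=m['R'],m['t']; return -R.T@t, d@R
    from scipy.spatial.transform import Rotation as Ro
    T=np.eye(4);T[:3,:3]=Ro.from_euler('xyz',tcp[1],degrees=True).as_matrix();T[:3,3]=tcp[0]
    T=T@m['mount']; return T[:3,3], d@T[:3,:3].T
def onz(cam,uv,z,tcp=None):
    o,d=ray(cam,uv,tcp); z=np.broadcast_to(z,len(d)); s=(z-o[2])/d[:,2]; return o+d*s[:,None]
def proj(cam,X,tcp=None):
    m=camera_model(cam); X=np.atleast_2d(X).astype(float)
    if 'R' in m: R,t=m['R'],m['t']
    else:
        from scipy.spatial.transform import Rotation as Ro
        T=np.eye(4);T[:3,:3]=Ro.from_euler('xyz',tcp[1],degrees=True).as_matrix();T[:3,3]=tcp[0]
        T=np.linalg.inv(T@m['mount']); R,t=T[:3,:3],T[:3,3]
    return cv2.projectPoints(X,R,t,m['K'],np.array([m['k1'],0,0,0,0.]))[0].reshape(-1,2)
E
python3 - <<'E'
from h import *
np.set_printoptions(precision=1,suppress=True)
def top(l,z): 
    q=(np.array(l,float)+.5)/2.4-.5+[150,40]
    r=onz('top',q,z); print(r[:,:2].tolist()if 0 else r); return r
def sd(l,z): 
    q=(np.array(l,float)+.5)/2.4-.5+[140,110]
    r=onz('side',q,z); print('side\n',r); return r
L={'handle':([(600,405),(593,490)],63),'blade':([(586,334),(626,337),(617,410),(578,405)],6),
'pad':([(334,206),(445,217),(426,394),(315,380)],60),'triv':([(379,312)],68),'rack':([(160,402),(168,477),(228,392),(237,467)],50),
'pins':([(354,252),(414,258)],74),'mat':([(541,311),(638,318),(631,526),(530,520)],4)}
for k,v in L.items(): print(k); top(*v)
print('tri side');sd([(323,198)],68)
E
```

```text
handle
[[ 562.1 -302.7   63. ]
 [ 440.  -285.    63. ]]
blade
[[ 681.7 -300.9    6. ]
 [ 675.5 -361.5    6. ]
 [ 563.2 -340.3    6. ]
 [ 572.3 -282.2    6. ]]
pad
[[875.3  77.4  60. ]
 [854.  -88.8  60. ]
 [584.9 -52.2  60. ]
 [609.5 108.4  60. ]]
triv
[[707.1  13.2  68. ]]
rack
[[584.4 334.7  50. ]
 [474.9 321.   50. ]
 [596.8 236.2  50. ]
 [486.8 222.4  50. ]]
pins
[[797.7  48.   74. ]
 [786.3 -40.1  74. ]]
mat
[[ 720.1 -234.5    4. ]
 [ 705.4 -382.4    4. ]
 [ 390.3 -349.8    4. ]
 [ 402.7 -201.7    4. ]]
tri side
side
 [[704.   17.9  68. ]]
```

play_rows(
  deltas=[0.039,0.0205,0,0,0,-2.4,0.0854,0.039,0.0205,0,0,0,-2.4,0.0854,0.039,0.0205,0,0,0,-2.4,0.0854,0.039,0.0205,0,0,0,-2.4,0.0854,0.039,0.0205,0,0,0,-2.4,0.0854],
  force=100,
)

```text
time: 1.68
position: [332.8, -402.7, 231.3]
eef_rot: [180.0, 0.0, 2.1]
wrist_force: [0.2, 0.0, -0.4]
finger_gap: 0.999
```

play_rows(
  deltas=[0.039,0.0205,0,0,0,-2.4,0.0854,0.039,0.0205,0,0,0,-2.4,0.0854,0.039,0.0205,0,0,0,-2.4,0.0854,0.039,0.0205,0,0,0,-2.4,0.0854,0.039,0.0205,0,0,0,-2.4,0.0854],
)

```text
time: 2.3
position: [534.0, -296.1, 231.7]
eef_rot: [179.9, -0.0, -10.3]
wrist_force: [-0.4, -0.8, 0.7]
finger_gap: 1.001
```

```bash
python3 - <<'E'
from h import *
s=status.observe();print(s['position'],s['eef_rot'],s['time']); snap('wrist','w1.png')
print(boxes_of('spatula','wrist')[:2],boxes_of('spatula_grip','wrist')[:2])
E
```

```text
[ 534.03325829 -296.06018917  231.67574266] [ 1.79897340e+02 -4.36557744e-02 -1.02605236e+01] 2.3
[{'box': [297.4, 46.0, 54.6, 218.6], 'confidence': 0.75}] [{'box': [298.9, 47.4, 50.6, 220.5], 'confidence': 0.72}]
```

View pics/w1.png

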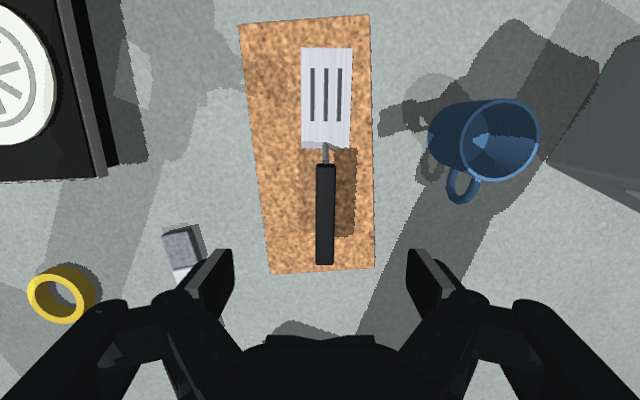

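```bash
python3 - <<'E'
from h import *
np.set_printoptions(precision=1,suppress=True)
T=([534.03,-296.06,231.68],[179.897,-.044,-10.26])
b=onz('wrist',[(301,48),(353,49),(351,148),(301,147)],6,T);print(b)
h=onz('wrist',[(326,164.5),(325,265)],67,T);print(h)
f=b[:2].mean(0);d=h[0]-h[1]; print(f, np.degrees(np.arctan2(d[1],d[0])),np.linalg.norm(d))
for a in ((b[:2].mean(0)-b[2:].mean(0)),(f-h.mean(0))): print(np.degrees(np.arctan2(a[1],a[0])),np.linalg.norm(a))
import cv2
im=cv2.imread('pics/w1.png'); cv2.imwrite('pics/w1z.png',cv2.resize(im[30:280,220:400],None,fx=3.2*.75,fy=2.4,interpolation=cv2.INTER_CUBIC))
E
```

```text
[[ 682.1 -301.4    6. ]
 [ 670.5 -360.     6. ]
 [ 559.1 -340.7    6. ]
 [ 571.5 -279.5    6. ]]
[[ 554.1 -306.8   67. ]
 [ 437.9 -285.3   67. ]]
[ 676.3 -330.7    6. ] -10.478416595031081 118.18446827707484
-10.520908875848113 112.87111644247229
-10.904578753308853 193.47258447822162
```

View pics/w1z.png

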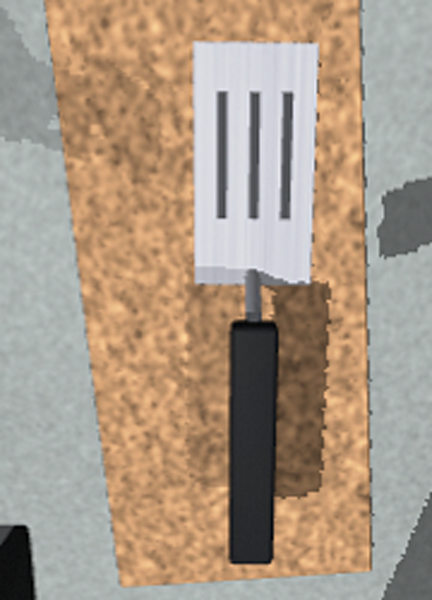

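play_rows(
  deltas=[-0.004,-0.0015,-0.035,0,0,-0.2,0.0854,-0.003,-0.001,-0.035,0,0,-0.1,0.0854,-0.003,-0.001,-0.035,0,0,0,0.0854,-0.002,-0.001,-0.035,0,0,0,0.0854,-0.001,-0.0005,-0.03,0,0,0,0.0854],
)

```text
time: 3.08
position: [517.9, -304.9, 60.5]
eef_rot: [179.7, -0.4, -10.5]
wrist_force: [-0.5, -0.2, -0.5]
finger_gap: 0.998
```

play_rows(
  deltas=[0.0015,0.002,-0.012,0.2,0.2,0,0.0854,0.0015,0.002,-0.009,0.1,0.2,0,0.0854,0,0,-0.003,0,0,0,0.06,0,0,0,0,0,0,0.03,0,0,0,0,0,0,0.01],
  force=110,
)

```text
time: 3.7
position: [520.3, -302.3, 37.1]
eef_rot: [179.8, 0.1, -10.6]
wrist_force: [-0.2, -0.2, 0.8]
finger_gap: 0.376
```

play_rows(
  deltas=[0,0,0,0,0,0,0.01,0,0,0,0,0,0,0.01,0,0,0,0,0,0,0.01,0,0,0,0,0,0,0.01,0,0,0,0,0,0,0.01],
)

```text
time: 4.32
position: [520.6, -302.4, 37.8]
eef_rot: [179.8, 0.0, -10.6]
wrist_force: [-0.1, 0.1, 0.0]
finger_gap: 0.24
```

play_rows(
  deltas=[0,0,0.03,0,0,0,0.01,0,0,0.04,0,0,0,0.01,0.02,0.04,0.045,0,0,1,0.01,0.02,0.04,0.045,0,0,1,0.01,0.02,0.04,0.045,0,0,1,0.01],
)

```text
time: 4.95
position: [575.6, -181.6, 239.3]
eef_rot: [-179.9, 0.8, -7.8]
wrist_force: [1.4, -0.3, -2.0]
finger_gap: 0.235
```

play_rows(
  deltas=[0.01,0.015,0.02,0,0,0,0.01,0,0,0,0,0,0,0.01,0,0,0,0,0,0,0.01,0,0,0,0,0,0,0.01,0,0,0,0,0,0,0.01],
)

```text
time: 5.58
position: [585.5, -165.5, 259.3]
eef_rot: [-179.9, 0.9, -7.7]
wrist_force: [1.1, 0.1, -2.1]
finger_gap: 0.237
```

```bash
python3 - <<'E'
from h import *
s=status.observe();print(s['position'],s['eef_rot'],s['time'],s['wrist_force'],s['torque']); snap('wrist','w2.png')
snap('top','t2.png')
E
```

```text
[ 585.50690504 -165.54746809  259.3260041 ] [-179.94213166    0.89596328   -7.70737767] 5.575 [ 1.13889602  0.12163173 -2.08707066] [0.10770804 0.10003586 0.01577868]
```

View pics/w2.png

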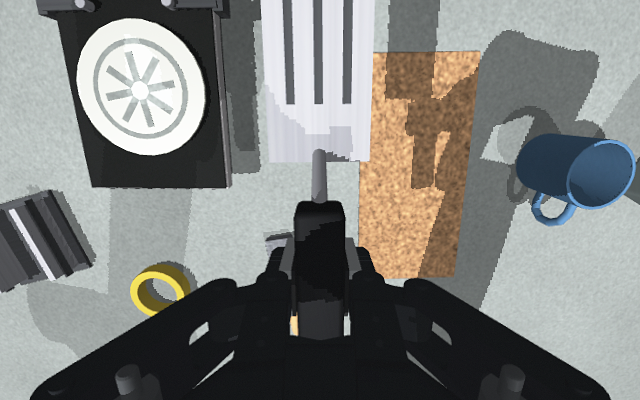

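```bash
python3 - <<'E'
import cv2
im=cv2.imread('pics/w2.png'); cv2.imwrite('pics/w2z.png',cv2.resize(im[0:220,30:290],None,fx=2.7,fy=2.7,interpolation=cv2.INTER_CUBIC))
im=cv2.imread('pics/w2.png'); cv2.imwrite('pics/w2r.png',cv2.resize(im[170:310,0:200],None,fx=4,fy=4,interpolation=cv2.INTER_CUBIC))
E
```

```text
(no output)
```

View pics/w2z.png

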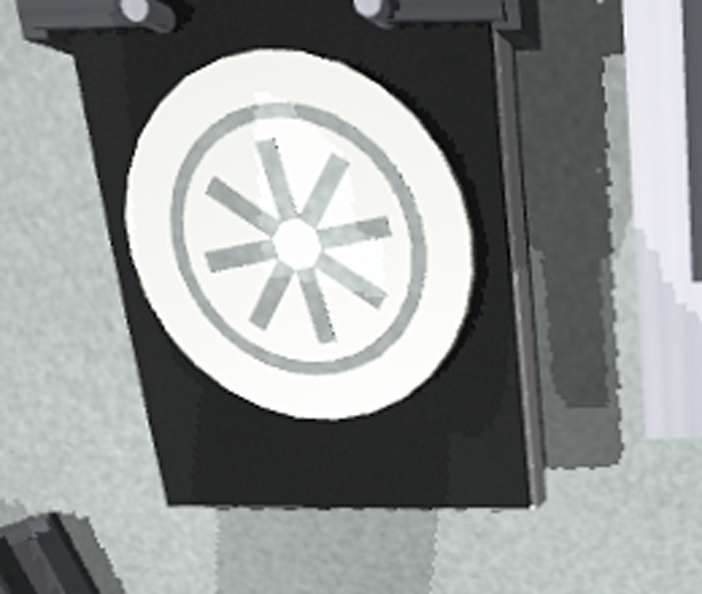

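View pics/w2r.png

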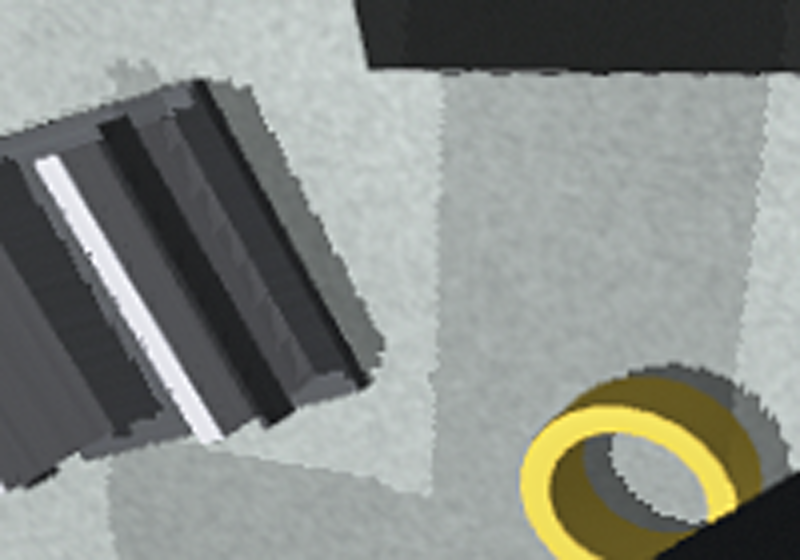

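```bash
python3 - <<'E'
from h import *
np.set_printoptions(precision=1,suppress=True)
T=([585.507,-165.547,259.326],[-179.942,.896,-7.707])
z=lambda l,f,o:(np.array(l,float)+.5)/f-.5+o
P=lambda l,h:onz('wrist',z(l,2.7,[30,0]),h,T)
p=P([(168,505),(530,505),(78,60),(492,40)],60);print(p)
for a in (p[2]-p[0],p[3]-p[1]): print(np.degrees(np.arctan2(a[1],a[0])))
a=p[0]-p[1];print('front',np.degrees(np.arctan2(a[1],a[0]))-90,np.linalg.norm(a),(p[0]+p[1])/2)
print('triv',P([(297,244)],68)); im=cv2.imread('pics/w2.png')[:170,60:230]
m=(im.min(2)>190).astype(np.uint8); c=max(cv2.findContours(m,0,1)[0],key=cv2.contourArea).reshape(-1,2)+[60,0]
X=onz('wrist',c,66,T)[:,:2]
A=np.c_[2*X,np.ones(len(X))];s=np.linalg.lstsq(A,(X**2).sum(1),rcond=None)[0];print('circ',s[:2],np.sqrt(s[2]+s[0]**2+s[1]**2))
q=P([(134,9),(369,9)],74);print('pins',q,np.linalg.norm(q[0]-q[1]),q.mean(0)); a=q[0]-q[1];print(np.degrees(np.arctan2(a[1],a[0]))-90)
r=onz('wrist',z([(48,160),(210,440)],4,[0,170]),50,T);a=r[0]-r[1];print('rail',r,np.linalg.norm(a),np.degrees(np.arctan2(a[1],a[0])))
E
```

```text
[[609.2 113.   60. ]
 [586.8 -51.5  60. ]
 [787.7  86.6  60. ]
 [768.8 -77.6  60. ]]
-8.394689628981082
-8.170882776742591
front -7.778892049717243 165.93943847447184 [598.   30.7  60. ]
triv [[706.9  14.9  68. ]]
circ [707.   15.7] 69.64768694771524
pins [[795.1  48.4  74. ]
 [781.  -39.   74. ]] 88.59436043740294 [788.    4.7  74. ]
-9.157948672625324
rail [[593.1 242.   50. ]
 [486.2 229.4  50. ]] 107.69215574602943 6.717042085788001
```

play_rows(
  deltas=[-0.027,0.043,-0.01,0,0,-0.1,0.01,-0.027,0.043,-0.01,0,0,-0.1,0.01,-0.027,0.043,-0.02,0,0,-0.1,0.01,-0.027,0.043,-0.02,0,0,0,0.01,-0.027,0.043,-0.02,0,0,0,0.01],
)

```text
time: 6.3
position: [447.3, 51.5, 176.7]
eef_rot: [-179.9, 0.8, -8.4]
wrist_force: [1.0, 0.8, -2.6]
finger_gap: 0.238
```

play_rows(
  deltas=[-0.002,0.002,-0.03,0,0,0,0.01,0,0,-0.03,0,0,0,0.01,0,0,-0.005,0,0,0,0.01,0,0,0,0,0,0,0.01,0,0,0,0,0,0,0.01],
)

```text
time: 6.92
position: [443.9, 55.7, 111.5]
eef_rot: [-179.8, 0.6, -8.2]
wrist_force: [-0.3, 0.1, -2.0]
finger_gap: 0.236
```

```bash
python3 - <<'E'
from h import *
s=status.observe();print(s['position'],s['eef_rot'],s['time'],s['wrist_force'],s['torque']); im=snap('side','s3.png')
cv2.imwrite('pics/s3z.png',cv2.resize(im[130:250,200:400,::-1],None,fx=4,fy=4,interpolation=cv2.INTER_CUBIC))
im=snap('wrist','w3.png')
E
```

```text
[443.86161124  55.72159983 111.46487069] [-179.83307893    0.616261     -8.20194769] 6.925 [-0.2641692   0.05845852 -2.04009773] [ 0.01125774  0.1451875  -0.02326076]
```

View pics/s3z.png

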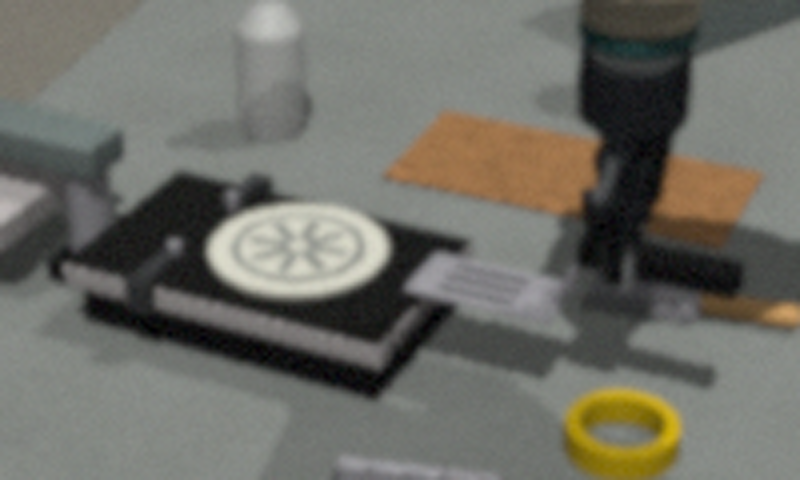

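View pics/w3.png

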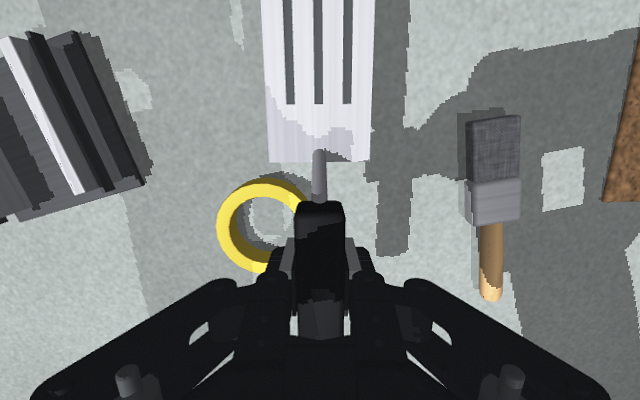

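play_rows(
  deltas=[0.007,-0.002,-0.004,0,0,0.1,0.01,0.007,-0.002,-0.004,0,0,0,0.01,0.006,-0.001,-0.004,0,0,0,0.01,0,0,-0.001,0,0,0,0.01,0,0,-0.001,0,0,0,0.01],
)

```text
time: 7.65
position: [466.1, 50.1, 97.1]
eef_rot: [-179.8, 0.5, -8.1]
wrist_force: [-0.9, 0.3, -2.4]
finger_gap: 0.237
```

play_rows(
  deltas=[0,0,-0.001,0,0,0,0.01,0,0,-0.001,0,0,0,0.01,0,0,-0.001,0,0,0,0.01,0,0,-0.001,0,0,0,0.01,0,0,0,0,0,0,0.01],
)

```text
time: 8.28
position: [466.4, 50.3, 94.2]
eef_rot: [-179.8, 0.4, -8.1]
wrist_force: [-1.8, -0.4, 0.7]
finger_gap: 0.235
```

play_rows(
  deltas=[0.004,-0.0006,0,0,0,0,0.01,0.004,-0.0006,-0.0002,0,0,0,0.01,0.004,-0.0006,-0.0002,0,0,0,0.01,0.002,-0.0003,-0.0002,0,0,0,0.01,0.002,-0.0003,-0.0002,0,0,0,0.01],
)

```text
time: 8.9
position: [483.7, 47.9, 93.8]
eef_rot: [-179.8, 0.4, -8.1]
wrist_force: [-3.7, 0.8, 3.3]
finger_gap: 0.239
```

play_rows(
  deltas=[0.002,-0.0003,-0.0002,0,0,0,0.01,0.002,-0.0003,-0.0002,0,0,0,0.01,0.002,-0.0003,-0.0002,0,0,0,0.01,0.002,-0.0003,-0.0002,0,0,0,0.01,0.002,-0.0003,-0.0002,0,0,0,0.01],
)

```text
time: 9.52
position: [492.2, 46.9, 94.0]
eef_rot: [-179.8, 0.7, -8.1]
wrist_force: [-7.3, 1.2, 4.8]
finger_gap: 0.243
```

play_rows(
  deltas=[0.002,-0.0003,0,0,0,0,0.01,0.002,-0.0003,0,0,0,0,0.01,0.002,-0.0003,0,0,0,0,0.01,0.002,-0.0003,0,0,0,0,0.01,0.002,-0.0003,0,0,0,0,0.01],
)

```text
time: 10.15
position: [501.1, 45.9, 94.8]
eef_rot: [-179.8, 0.9, -8.0]
wrist_force: [-5.5, 0.1, 4.3]
finger_gap: 0.243
```

play_rows(
  deltas=[0.0015,-0.0002,0,0,0,0,0.01,0.0015,-0.0002,0,0,0,0,0.01,0.0015,-0.0002,0,0,0,0,0.01,0.0015,-0.0002,0,0,0,0,0.01,0.0015,-0.0002,0,0,0,0,0.01],
)

```text
time: 10.78
position: [507.4, 45.3, 95.5]
eef_rot: [-179.8, 1.2, -8.0]
wrist_force: [-6.7, 0.7, 4.4]
finger_gap: 0.243
```

play_rows(
  deltas=[0.0015,-0.0004,-0.0004,0,-0.15,0,0.01,0.0015,-0.0004,-0.0004,0,-0.15,0,0.01,0.0015,-0.0004,-0.0004,0,-0.15,0,0.01,0.0015,-0.0004,-0.0004,0,-0.15,0,0.01,0.0015,-0.0004,-0.0004,0,-0.15,0,0.01],
)

```text
time: 11.4
position: [512.7, 44.4, 94.3]
eef_rot: [-179.7, 0.8, -7.9]
wrist_force: [-6.9, 1.2, 4.7]
finger_gap: 0.239
```

```bash
python3 - <<'E'
from h import *
im=snap('side','s4.png')
cv2.imwrite('pics/s4z.png',cv2.resize(im[130:250,200:400,::-1],None,fx=4,fy=4,interpolation=cv2.INTER_CUBIC))
E
```

```text
(no output)
```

View pics/s4z.png

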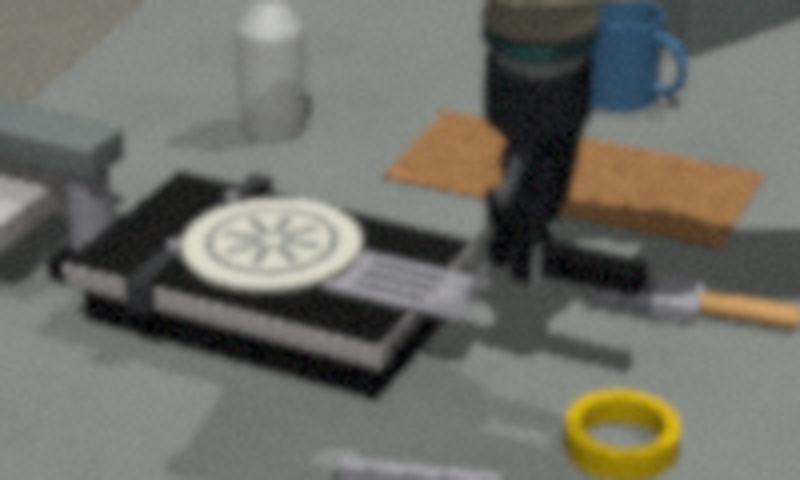

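play_rows(
  deltas=[0.0015,-0.0004,-0.0002,0,-0.1,0,0.01,0.0015,-0.0004,-0.0002,0,-0.1,0,0.01,0.0015,-0.0004,-0.0002,0,-0.1,0,0.01,0.0015,-0.0004,-0.0002,0,-0.1,0,0.01,0.0015,-0.0004,-0.0002,0,-0.1,0,0.01],
)

```text
time: 12.08
position: [518.7, 43.3, 94.0]
eef_rot: [-179.6, 0.6, -7.8]
wrist_force: [-6.9, 2.1, 5.2]
finger_gap: 0.238
```

play_rows(
  deltas=[0.002,-0.0004,-0.0002,0,-0.1,0,0.01,0.002,-0.0004,-0.0002,0,-0.1,0,0.01,0.002,-0.0004,-0.0002,0,-0.1,0,0.01,0.002,-0.0004,-0.0002,0,-0.1,0,0.01,0.002,-0.0004,-0.0002,0,-0.1,0,0.01],
)

```text
time: 12.7
position: [526.5, 42.1, 94.0]
eef_rot: [-179.5, 0.5, -7.8]
wrist_force: [-7.7, 1.8, 3.6]
finger_gap: 0.236
```

play_rows(
  deltas=[0.0025,-0.0005,-0.0002,-0.1,-0.1,-0.06,0.01,0.0025,-0.0005,-0.0002,-0.1,-0.1,-0.06,0.01,0.0025,-0.0005,-0.0002,-0.1,-0.1,-0.06,0.01,0.0025,-0.0005,-0.0002,-0.1,-0.1,-0.06,0.01,0.0025,-0.0005,-0.0002,-0.1,-0.1,-0.06,0.01],
)

```text
time: 13.32
position: [536.4, 40.9, 93.7]
eef_rot: [-180.0, 0.4, -8.0]
wrist_force: [-7.4, 1.9, 5.6]
finger_gap: 0.239
```

```bash
python3 - <<'E'
from h import *
im=snap('side','s5.png')
cv2.imwrite('pics/s5z.png',cv2.resize(im[130:250,200:400,::-1],None,fx=4,fy=4,interpolation=cv2.INTER_CUBIC))
E
```

```text
(no output)
```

View pics/s5z.png

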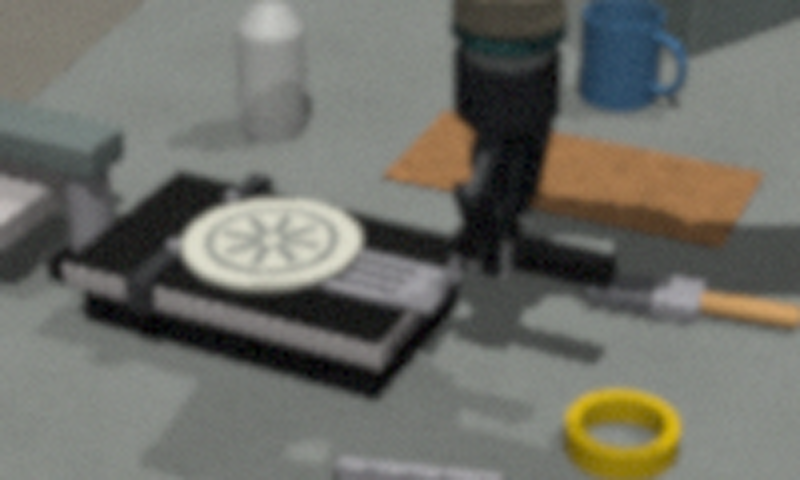

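play_rows(
  deltas=[0.004,-0.0008,-0.0001,0,-0.06,-0.02,0.01,0.004,-0.0008,-0.0001,0,-0.06,-0.02,0.01,0.004,-0.0008,-0.0001,0,-0.06,-0.02,0.01,0.004,-0.0008,-0.0001,0,-0.06,-0.02,0.01,0.004,-0.0008,-0.0001,0,-0.06,-0.02,0.01],
)

```text
time: 14.0
position: [553.9, 38.2, 93.8]
eef_rot: [-179.9, 0.6, -8.0]
wrist_force: [-8.0, 1.7, 5.0]
finger_gap: 0.237
```

play_rows(
  deltas=[0.004,-0.0007,-0.0001,0,-0.06,-0.02,0.01,0.004,-0.0007,-0.0001,0,-0.06,-0.02,0.01,0.004,-0.0007,-0.0001,0,-0.06,-0.02,0.01,0.004,-0.0007,-0.0001,0,-0.06,-0.02,0.01,0.004,-0.0007,-0.0001,0,-0.06,-0.02,0.01],
)

```text
time: 14.62
position: [571.0, 36.0, 94.3]
eef_rot: [-179.9, 0.9, -8.0]
wrist_force: [-9.8, 1.9, 6.3]
finger_gap: 0.237
```

play_rows(
  deltas=[0.004,-0.0008,-0.0003,0,-0.15,-0.02,0.01,0.004,-0.0008,-0.0003,0,-0.15,-0.02,0.01,0.004,-0.0008,-0.0003,0,-0.15,-0.02,0.01,0.004,-0.0008,-0.0003,0,-0.15,-0.02,0.01,0.004,-0.0008,-0.0003,0,-0.15,-0.02,0.01],
)

```text
time: 15.25
position: [586.6, 34.0, 94.2]
eef_rot: [-179.8, 0.9, -7.9]
wrist_force: [-12.7, 2.8, 8.0]
finger_gap: 0.24
```

play_rows(
  deltas=[0.003,-0.0006,-0.0002,0,-0.15,-0.02,0.01,0.003,-0.0006,-0.0002,0,-0.15,-0.02,0.01,0.002,-0.0004,-0.0002,0,-0.15,-0.02,0.01,0.002,-0.0004,-0.0002,0,-0.15,-0.02,0.01,0.002,-0.0004,-0.0002,0,-0.15,-0.02,0.01],
)

```text
time: 15.88
position: [592.4, 33.6, 94.9]
eef_rot: [-179.7, 1.2, -7.9]
wrist_force: [-14.1, 2.1, 8.7]
finger_gap: 0.239
```

```bash
python3 - <<'E'
from h import *
s=status.observe();print(s['position'],s['eef_rot'],s['time'])
im=snap('side','s6.png')
cv2.imwrite('pics/s6z.png',cv2.resize(im[130:250,200:400,::-1],None,fx=4,fy=4,interpolation=cv2.INTER_CUBIC))
im=snap('wrist','w6.png')
E
```

```text
[592.39324463  33.57297756  94.91512821] [-179.71281152    1.23491684   -7.89826026] 15.875
```

View pics/s6z.png

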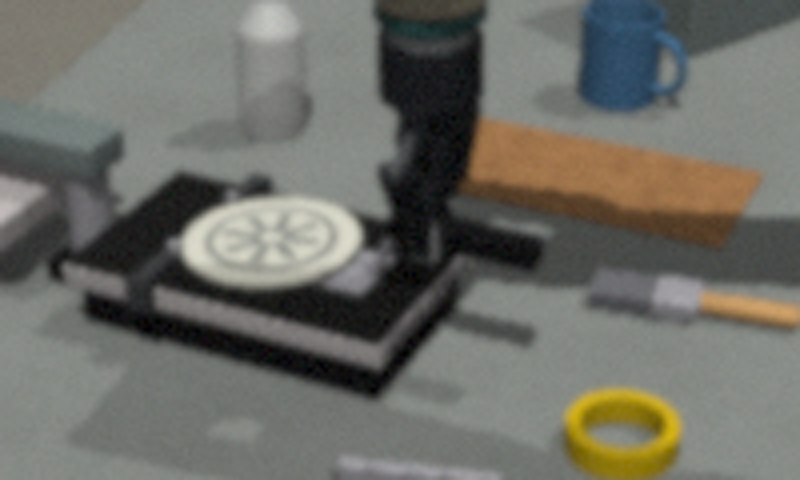

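View pics/w6.png

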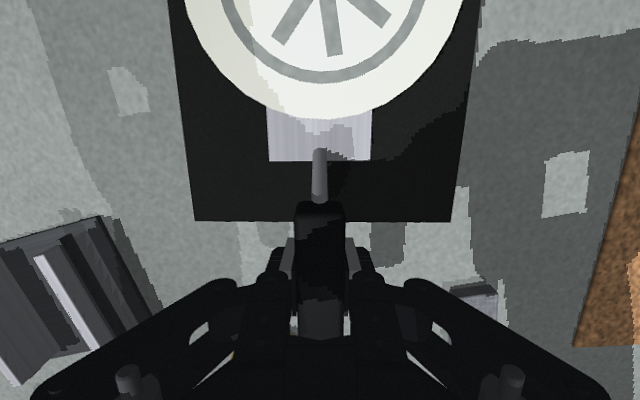

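play_rows(
  deltas=[0.003,-0.0007,-0.0002,-0.05,-0.3,-0.04,0.01,0.003,-0.0007,-0.0002,-0.05,-0.3,-0.04,0.01,0.003,-0.0007,-0.0002,-0.05,-0.3,-0.04,0.01,0.003,-0.0007,-0.0002,-0.05,-0.3,-0.04,0.01,0.003,-0.0007,-0.0002,-0.05,-0.3,-0.04,0.01],
)

```text
time: 16.6
position: [599.4, 32.8, 94.5]
eef_rot: [-179.8, 1.0, -7.9]
wrist_force: [-16.4, 3.0, 8.1]
finger_gap: 0.241
```

play_rows(
  deltas=[0.003,-0.0007,-0.0002,-0.05,-0.3,-0.04,0.01,0.003,-0.0007,-0.0002,-0.05,-0.3,-0.04,0.01,0.002,-0.0005,-0.0002,0,-0.2,-0.04,0.01,0.002,-0.0005,-0.0002,0,-0.2,-0.04,0.01,0.002,-0.0005,-0.0002,0,-0.2,-0.04,0.01],
)

```text
time: 17.23
position: [601.7, 32.7, 95.0]
eef_rot: [-179.8, 1.4, -7.9]
wrist_force: [-17.3, 1.8, 10.8]
finger_gap: 0.237
```

```bash
python3 - <<'E'
from h import *
im=snap('wrist','w7.png')
E
```

View pics/w7.png

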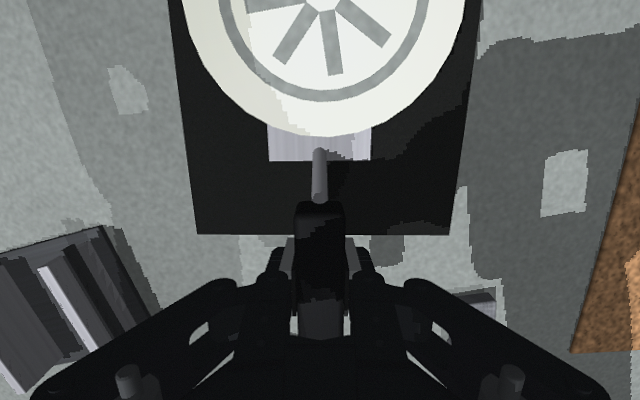

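play_rows(
  deltas=[0.003,-0.0007,0.0003,-0.05,-0.4,-0.04,0.01,0.003,-0.0007,0.0003,-0.05,-0.4,-0.04,0.01,0.003,-0.0007,0.0003,-0.05,-0.4,-0.04,0.01,0.003,-0.0007,0.0003,-0.05,-0.4,-0.04,0.01,0.003,-0.0007,0.0003,-0.05,-0.4,-0.04,0.01],
)

```text
time: 17.9
position: [605.3, 32.2, 95.7]
eef_rot: [-179.9, 1.3, -7.9]
wrist_force: [-18.3, 3.2, 9.2]
finger_gap: 0.234
```

play_rows(
  deltas=[0.0035,-0.0008,0.0003,-0.05,-0.7,-0.04,0.01,0.0035,-0.0008,0.0003,-0.05,-0.7,-0.04,0.01,0.0035,-0.0008,0.0003,-0.05,-0.7,-0.04,0.01,0.0035,-0.0008,0.0003,-0.05,-0.7,-0.04,0.01,0.0035,-0.0008,0.0003,-0.05,-0.7,-0.04,0.01],
)

```text
time: 18.52
position: [608.9, 31.9, 93.8]
eef_rot: [-179.7, 0.1, -7.9]
wrist_force: [-14.4, 2.6, 8.5]
finger_gap: 0.241
```

```bash
python3 - <<'E'
from h import *
im=snap('wrist','w8.png'); s=status.observe(); print(s['torque'])
E
```

```text
[ 0.08054809  2.03791085 -0.08711338]
```

View pics/w8.png

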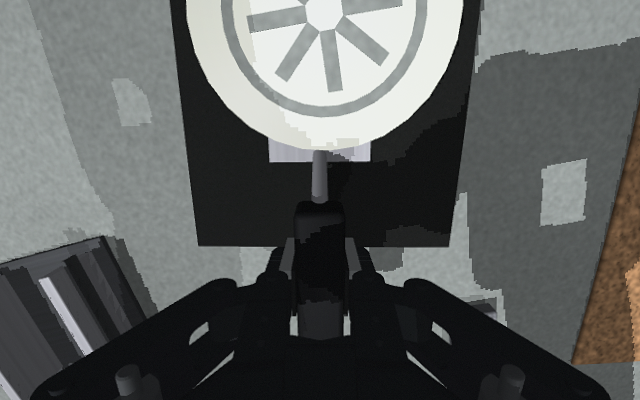

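play_rows(
  deltas=[0,0,0.001,0,-0.4,0,0.01,-0.001,0,0.003,0,-0.4,0,0.01,0,0,0.004,0,-0.3,0,0.01,0,0,0.004,0,-0.2,0,0.01,0,0,0.004,0,0,0,0.01],
)

```text
time: 19.2
position: [605.9, 31.6, 106.1]
eef_rot: [-179.6, -0.8, -7.9]
wrist_force: [-0.1, -0.0, -5.3]
finger_gap: 0.238
```

```bash
python3 - <<'E'
from h import *
im=snap('side','s9.png'); s=status.observe(); print(s['torque'])
cv2.imwrite('pics/s9z.png',cv2.resize(im[130:250,200:400,::-1],None,fx=4,fy=4,interpolation=cv2.INTER_CUBIC))
E
```

```text
[0.05705624 0.43666292 0.02281513]
```

View pics/s9z.png

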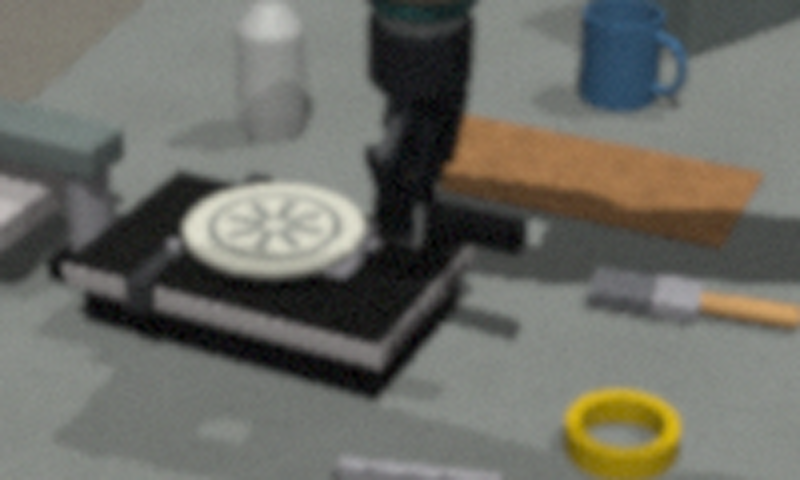

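play_rows(
  deltas=[-0.002,0,0.006,0,0,0,0.01,-0.004,0,0.008,0,0,0,0.01,-0.005,0,0.008,0,0,0,0.01,-0.005,0,0.008,0,0,0,0.01,-0.005,0,0.006,0,0,0,0.01],
)

```text
time: 19.88
position: [583.9, 31.6, 145.6]
eef_rot: [-179.6, -0.9, -7.9]
wrist_force: [-0.0, -0.5, -5.9]
finger_gap: 0.244
```

```bash
python3 - <<'E'
from h import *
s=status.observe(); print(s['torque'],s['position'],s['eef_rot']);im=snap('wrist','w10.png'); im=snap('top','t10.png')
cv2.imwrite('pics/t10z.png',cv2.resize(im[100:270,150:400,::-1],None,fx=3,fy=3,interpolation=cv2.INTER_CUBIC))
E
```

```text
[ 0.0373344   0.52080898 -0.01161677] [583.92878795  31.59053395 145.61409723] [-179.57522336   -0.87453361   -7.94122827]
```

View pics/w10.png

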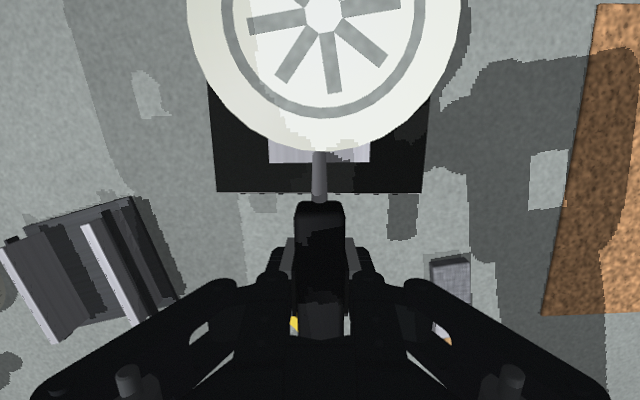

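View pics/t10z.png

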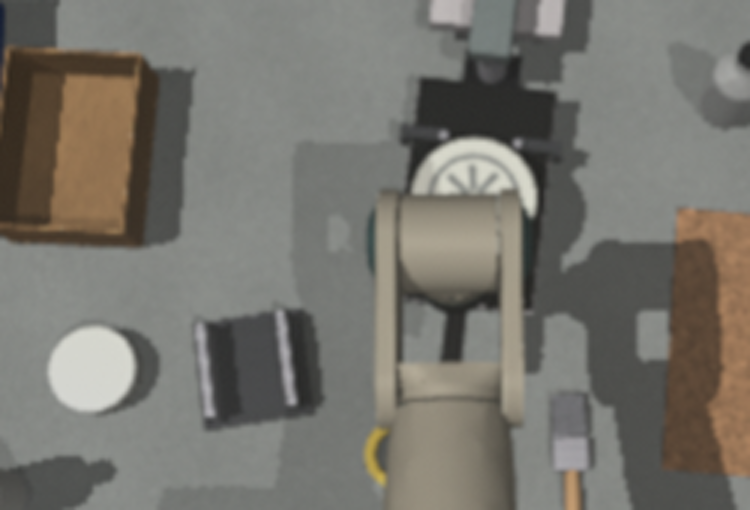

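```bash
python3 - <<'E'
import cv2
im=cv2.imread('pics/w10.png'); cv2.imwrite('pics/w10z.png',cv2.resize(im[180:360,0:200],None,fx=3.3,fy=3.3,interpolation=cv2.INTER_CUBIC))
cv2.imwrite('pics/w10y.png',cv2.resize(im[0:180,180:470],None,fx=2.7,fy=2.7,interpolation=cv2.INTER_CUBIC))
E
```

```text
(no output)
```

View pics/w10z.png

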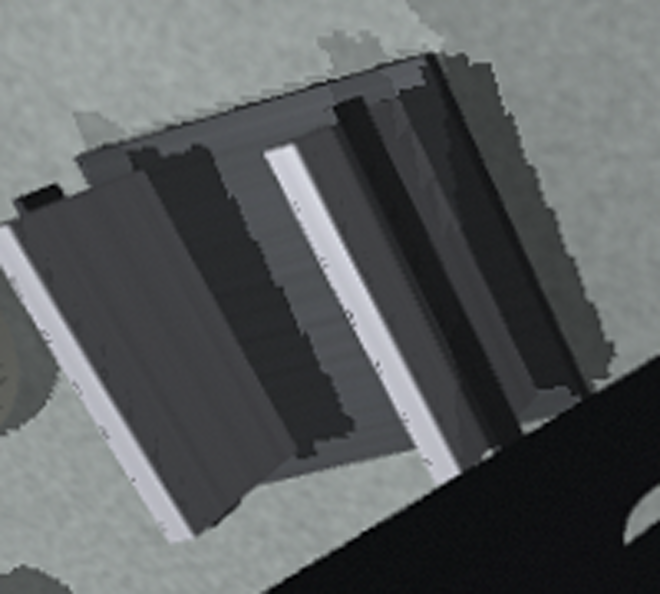

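View pics/w10y.png

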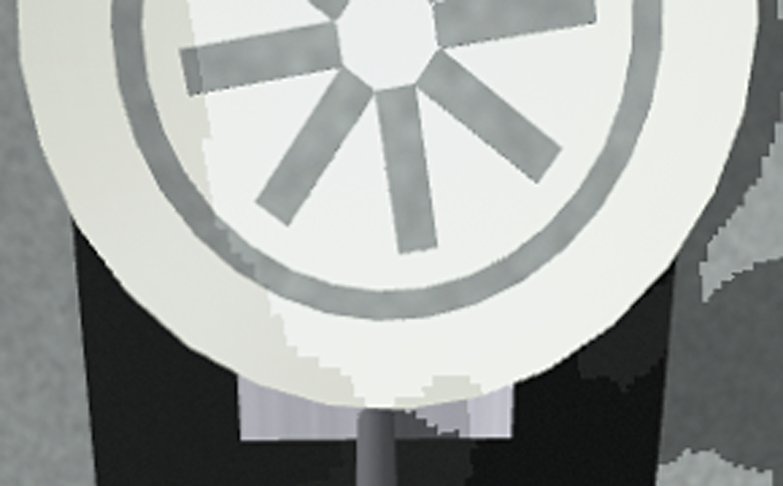

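```bash
python3 - <<'E'
from h import *
np.set_printoptions(precision=1,suppress=True)
T=([583.93,31.59,145.61],[-179.575,-.875,-7.94])
z=lambda l,f,o:(np.array(l,float)+.5)/f-.5+o
r=onz('wrist',z([(180,540),(12,224),(279,150),(448,475)],3.3,[0,180]),50,T)
print(r,(r[0]+r[2])/2, np.linalg.norm(r[0]-r[2]))
for a in (r[1]-r[0],r[2]-r[3]): print(np.degrees(np.arctan2(a[1],a[0])),np.linalg.norm(a))
T0=([0,0,0],[0,0,0])
X=onz('wrist',z([(19,10),(75,222),(200,350),(390,408),(520,378),(676,262),(757,20)],2.7,[180,0]),23.8,T0)[:,:2]
A=np.c_[2*X,np.ones(len(X))];s=np.linalg.lstsq(A,(X**2).sum(1),rcond=None)[0];print('circ tool',s[:2],np.sqrt(s[2]+s[0]**2+s[1]**2)); print(X)
print(onz('wrist',z([(388,40)],2.7,[180,0]),23.8,T0))
print('blade',onz('wrist',z([(240,438),(512,438)],2.7,[180,0]),31.8,T0))
E
```

```text
[[474.  322.5  50. ]
 [582.4 330.1  50. ]
 [593.3 243.1  50. ]
 [487.7 228.6  50. ]] [533.7 282.8  50. ] 143.32919536317334
3.9893679526807992 108.6506189181678
7.814062247477592 106.58284558288139
circ tool [121.3   2. ] 69.46841323159536
[[126.1 -67.1]
 [ 88.7 -60. ]
 [ 63.8 -36.6]
 [ 51.9   2.5]
 [ 58.1  29.5]
 [ 81.1  59.8]
 [124.5  71. ]]
[[120.6   1.9  23.8]]
blade [[ 44.4 -30.6  31.8]
 [ 44.4  29.7  31.8]]
```

play_rows(
  deltas=[-0.007,0.01,0,0,0,0.6,0.01,-0.014,0.0195,0,0,0,1.2,0.01,-0.014,0.0195,0,0,0,1.2,0.01,-0.014,0.0195,0,0,0,1.2,0.01,-0.014,0.0195,0,0,0,1.2,0.01],
)

```text
time: 20.6
position: [517.1, 123.9, 144.4]
eef_rot: [-179.5, -0.8, -2.3]
wrist_force: [-0.2, -0.0, -5.5]
finger_gap: 0.235
```

play_rows(
  deltas=[-0.014,0.0195,0,0,0,1.2,0.01,-0.014,0.0195,0,0,0,1.2,0.01,-0.014,0.0195,0,0,0,1.2,0.01,-0.014,0.0195,0,0,0,1.2,0.01,-0.01,0.013,0,0,0,0.9,0.01],
)

```text
time: 21.22
position: [444.5, 221.9, 143.6]
eef_rot: [-179.5, -0.7, 4.0]
wrist_force: [-0.5, -0.5, -5.4]
finger_gap: 0.238
```

play_rows(
  deltas=[-0.008,0.012,-0.004,0,0,0.8,0.01,-0.008,0.012,-0.005,0,0,0.8,0.01,-0.007,0.011,-0.005,0,0,0.7,0.01,-0.005,0.007,-0.003,0,0,0.5,0.01,-0.002,0.003,0,0,0,0,0.01],
)

```text
time: 21.85
position: [411.8, 270.0, 124.8]
eef_rot: [-179.5, -0.7, 7.0]
wrist_force: [0.0, 0.2, -6.0]
finger_gap: 0.237
```

```bash
python3 - <<'E'
from h import *
s=status.observe(); print(s['position'],s['eef_rot']);im=snap('wrist','w11.png'); im=snap('side','s11.png')
cv2.imwrite('pics/s11z.png',cv2.resize(im[160:330,200:420,::-1],None,fx=3.4,fy=3.4,interpolation=cv2.INTER_CUBIC))
im=snap('top','t11.png')
cv2.imwrite('pics/t11z.png',cv2.resize(im[170:290,150:350,::-1],None,fx=4,fy=4,interpolation=cv2.INTER_CUBIC))
E
```

```text
[411.8468972  270.04901492 124.75355094] [-179.50287345   -0.6648215     7.04629927]
```

View pics/w11.png

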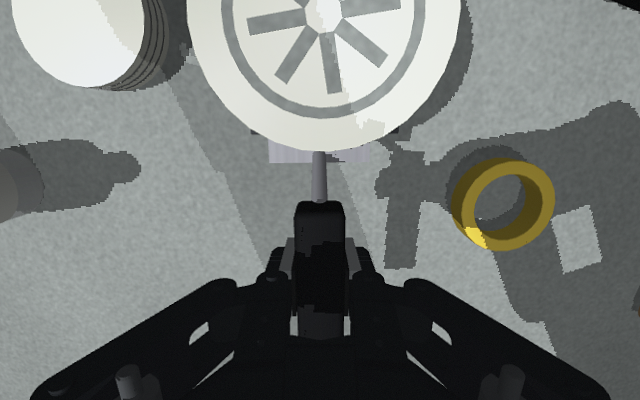

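View pics/s11z.png

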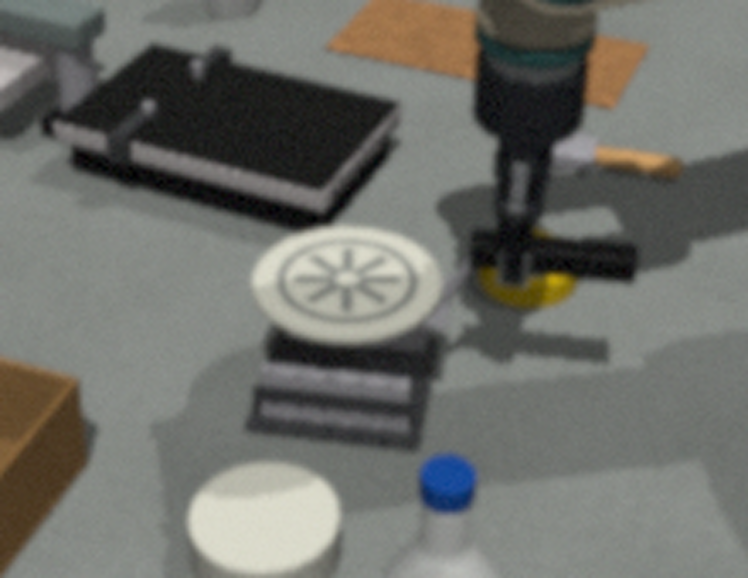

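View pics/t11z.png

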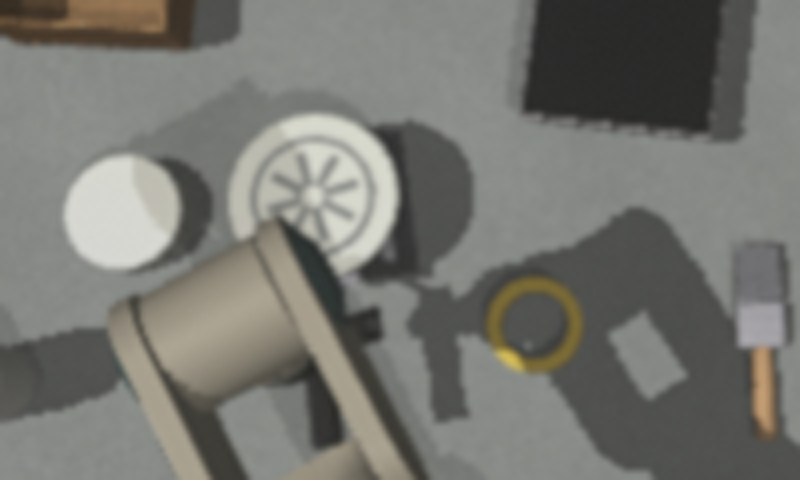

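```bash
python3 - <<'E'
from h import *
np.set_printoptions(precision=1,suppress=True)
z=lambda l,f,o:(np.array(l,float)+.5)/f-.5+o
print(onz('top',z([(313,196)],4,[150,170]),102),onz('side',z([(347,277)],3.4,[200,160]),102))
from scipy.spatial.transform import Rotation as Ro
R=Ro.from_euler('xyz',[-179.5,-.66,7.05],degrees=True)
print(R.apply([121,2,23.8])+[411.85,270.05,124.75],R.apply([160,0,33.8])+[411.85,270.05,124.75],R.apply([45,0,33.8])+[411.85,270.05,124.75])
E
```

```text
[[535.4 282.7 102. ]] [[532.9 279.8 102. ]]
[532.4 283.2 102.3] [571.  290.   92.8] [456.9 275.9  91.5]
```

play_rows(
  deltas=[0.0005,-0.0003,-0.006,0,0.1,0,0.01,0.0005,-0.0003,-0.009,0,0.1,0,0.01,0,0,-0.009,0,0,0,0.01,0,0,-0.009,0,0,0,0.01,0,0,-0.005,0,0,0,0.01],
)

```text
time: 22.62
position: [414.0, 268.1, 84.6]
eef_rot: [-179.5, -0.5, 6.9]
wrist_force: [0.3, -0.1, -4.4]
finger_gap: 0.237
```

play_rows(
  deltas=[0,0,-0.0015,0,0.05,0,0.01,0,0,-0.0015,0,0.05,0,0.01,0,0,-0.0015,0,0.05,0,0.01,0,0,-0.0015,0,0.05,0,0.01,0,0,-0.0015,0,0.05,0,0.01],
)

```text
time: 23.25
position: [415.6, 268.9, 78.6]
eef_rot: [-179.4, -0.5, 6.9]
wrist_force: [0.4, -0.4, -2.4]
finger_gap: 0.239
```

play_rows(
  deltas=[0,0,-0.003,0,0.1,0,0.01,0,0,-0.003,0,0.1,0,0.01,0,0,-0.003,0,0.1,0,0.01,0,0,-0.001,0,0.1,0,0.01,0,0,0,0,0,0,0.01],
)

```text
time: 23.88
position: [415.8, 269.0, 68.0]
eef_rot: [-179.3, -0.1, 6.9]
wrist_force: [-0.5, -0.8, -2.6]
finger_gap: 0.235
```

```bash
python3 - <<'E'
from h import *
im=snap('side','s12.png')
cv2.imwrite('pics/s12z.png',cv2.resize(im[160:330,200:420,::-1],None,fx=3.4,fy=3.4,interpolation=cv2.INTER_CUBIC))
E
```

```text
(no output)
```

View pics/s12z.png

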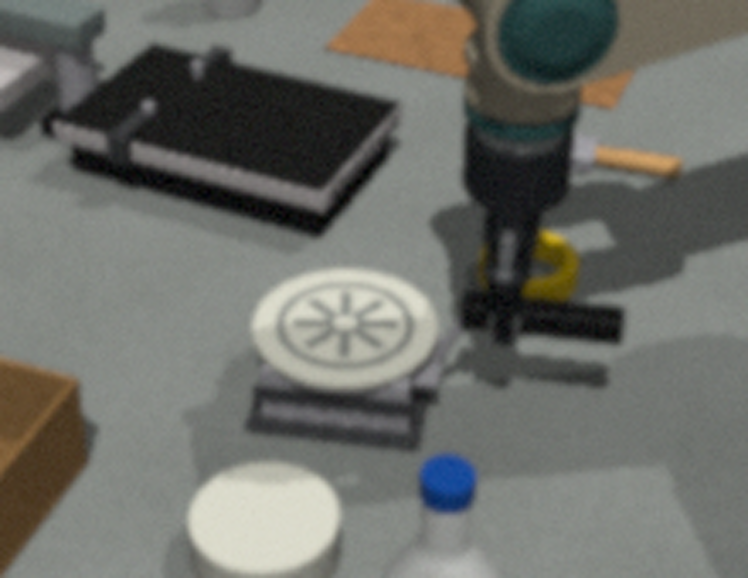

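play_rows(
  deltas=[-0.008,-0.001,0,0,0,0,0.01,-0.013,-0.0016,0,0,0,0,0.01,-0.015,-0.0018,0,0,0,0,0.01,-0.015,-0.0018,0,0,0,0,0.01,-0.015,-0.0018,0,0,0,0,0.01],
)

```text
time: 24.55
position: [345.5, 260.4, 68.1]
eef_rot: [-179.3, -0.1, 6.9]
wrist_force: [0.9, 0.7, -1.2]
finger_gap: 0.239
```

play_rows(
  deltas=[-0.015,-0.0018,0,0,0,0,0.01,-0.015,-0.0018,0,0,0,0,0.01,-0.015,-0.0018,0,0,0,0,0.01,-0.015,-0.0018,0,0,0,0,0.01,-0.005,0,0,0,0,0,0.01],
)

```text
time: 25.18
position: [274.3, 252.2, 67.9]
eef_rot: [-179.2, -0.2, 7.0]
wrist_force: [0.7, 0.5, -1.1]
finger_gap: 0.238
```

```bash
python3 - <<'E'
from h import *
im=snap('side','s13.png')
cv2.imwrite('pics/s13z.png',cv2.resize(im[160:330,200:420,::-1],None,fx=3.4,fy=3.4,interpolation=cv2.INTER_CUBIC))
im=snap('top','t13.png')
cv2.imwrite('pics/t13z.png',cv2.resize(im[170:290,150:350,::-1],None,fx=4,fy=4,interpolation=cv2.INTER_CUBIC))
E
```

```text
(no output)
```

View pics/s13z.png

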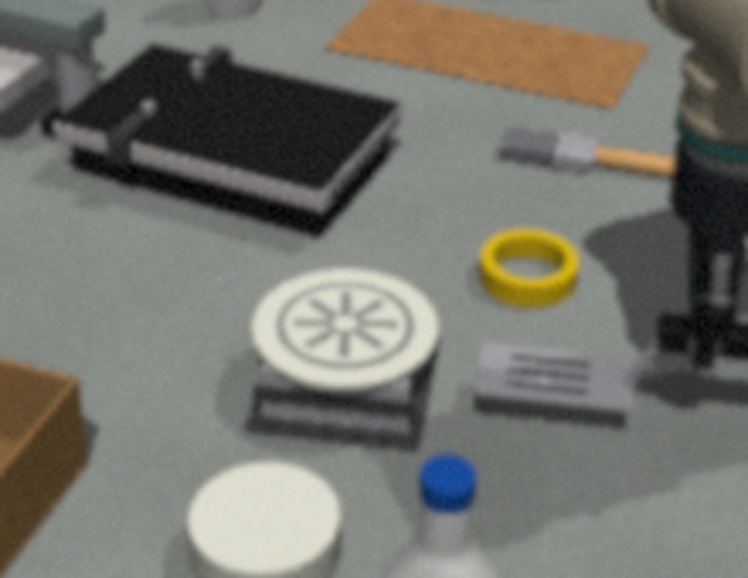

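View pics/t13z.png

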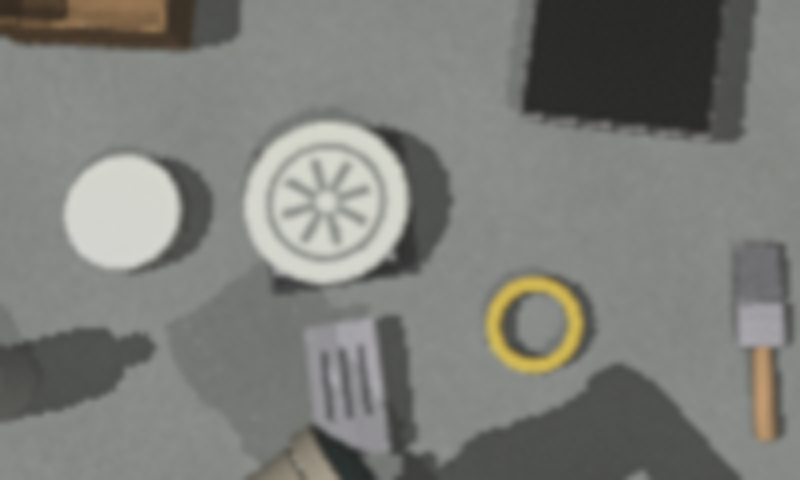

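```bash
python3 - <<'E'
from h import *
print(onz('top',(np.array([[327,203.]])+.5)/4-.5+[150,170],58),onz('side',(np.array([[345,323.]])+.5)/3.4-.5+[200,160],58))
E
```

```text
[[535.55514743 280.19765803  58.        ]] [[534.61821072 278.72940056  58.        ]]
```

play_rows(
  deltas=[0,0,0.02,0,0,0,0.01,0,-0.02,0.025,0,0,-1,0.01,0.01,-0.035,0.02,0,0,-1.3,0.01,0.018,-0.04,0.005,0,0,-1.3,0.01,0.018,-0.04,0,0,0,-1.3,0.01],
)

```text
time: 25.9
position: [322.4, 114.9, 141.1]
eef_rot: [-179.2, -0.4, 2.3]
wrist_force: [0.5, 0.6, -2.8]
finger_gap: 0.234
```

play_rows(
  deltas=[0.018,-0.04,0,0,0,-1.3,0.01,0.018,-0.04,0,0,0,-1.3,0.01,0.018,-0.04,0,0,0,-1.3,0.01,0.018,-0.04,0,0,0,-1.3,0.01,0.018,-0.04,0,0,0,-1.3,0.01],
)

```text
time: 26.52
position: [416.3, -93.9, 142.4]
eef_rot: [-179.3, -0.7, -4.6]
wrist_force: [-0.1, 0.5, -1.2]
finger_gap: 0.239
```

play_rows(
  deltas=[0.02,-0.04,0,0,0,-1.2,0.01,0.02,-0.04,0,0,0.1,-1.2,0.01,0.02,-0.04,0,0,0.1,-1.2,0.01,0.02,-0.04,0,0,0.1,-1.2,0.01,0.018,-0.035,0,0,0.1,-1,0.01],
)

```text
time: 27.15
position: [517.6, -299.0, 141.2]
eef_rot: [-179.4, -0.3, -10.7]
wrist_force: [0.9, -0.0, -1.8]
finger_gap: 0.237
```

play_rows(
  deltas=[0,0,-0.02,-0.1,0.1,0,0.01,0,0,-0.025,-0.1,0.1,0,0.01,0,0,-0.025,-0.1,0.1,0,0.01,0,0,-0.015,0,0.1,0,0.01,0,0,-0.005,0,0,0,0.01],
)

```text
time: 27.78
position: [516.7, -300.5, 44.4]
eef_rot: [-179.7, 0.3, -10.8]
wrist_force: [-0.8, -0.0, -2.0]
finger_gap: 0.242
```

Lower the last ~6 mm gently until contact.

play_rows(
  deltas=[0,0,-0.0025,-0.1,-0.1,0,0.01,0,0,-0.002,-0.1,-0.1,0,0.01,0,0,-0.001,0,0,0,0.01,0,0,-0.001,0,0,0,0.01,0,0,-0.0005,0,0,0,0.01],
)

```text
time: 28.4
position: [518.0, -301.1, 39.8]
eef_rot: [180.0, -0.2, -10.8]
wrist_force: [0.8, -0.8, -1.5]
finger_gap: 0.236
```

```bash
python3 - <<'E'
from h import *
im=snap('side','s14.png')
cv2.imwrite('pics/s14z.png',cv2.resize(im[130:230,280:420,::-1],None,fx=5,fy=5,interpolation=cv2.INTER_CUBIC))
im=snap('wrist','w14.png')
E
```

```text
(no output)
```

View pics/s14z.png

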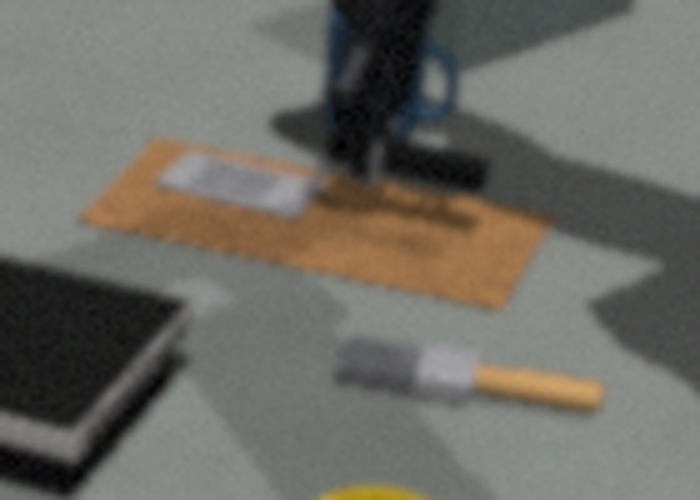

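View pics/w14.png

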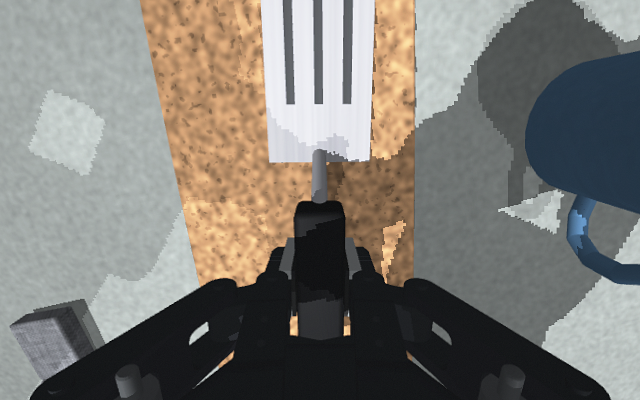

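play_rows(
  deltas=[0,0,-0.001,0,0.05,0,0.01,0,0,-0.001,0,0.05,0,0.01,0,0,-0.001,0,0,0,0.01,0,0,-0.0007,0,0,0,0.01,0,0,-0.0005,0,0,0,0.01],
)

```text
time: 29.12
position: [517.9, -301.1, 37.7]
eef_rot: [180.0, -0.1, -10.8]
wrist_force: [-4.0, 2.6, 3.9]
finger_gap: 0.242
```

Contact (wrist force now upward). Release and rise straight up.

play_rows(
  deltas=[0,0,0,0,0,0,0.03,0,0,0,0,0,0,0.05,0,0,0,0,0,0,0.07,0,0,0,0,0,0,0.0854,0,0,0,0,0,0,0.0854],
)

```text
time: 29.75
position: [518.7, -301.6, 37.4]
eef_rot: [179.9, -0.3, -10.8]
wrist_force: [-0.7, -0.6, 0.1]
finger_gap: 1.002
```

play_rows(
  deltas=[0,0,0,0,0,0,0.0854,0,0,0.01,0,0,0,0.0854,0,0,0.02,0,0,0,0.0854,0,0,0.03,0,0,0,0.0854,0,0,0.03,0,0,0,0.0854],
)

```text
time: 30.38
position: [517.5, -300.8, 129.1]
eef_rot: [-180.0, -0.0, -10.8]
wrist_force: [1.6, 0.5, 0.7]
finger_gap: 0.994
```

play_rows(
  deltas=[0,0,0.04,0,0,0,0.0854,0,0,0.04,0,0,0,0.0854,-0.02,0,0.03,0,0,0,0.0854,-0.02,0,0.02,0,0,0,0.0854,0,0,0,0,0,0,0.0854],
)

```text
time: 31.0
position: [477.1, -300.9, 270.9]
eef_rot: [179.8, -0.6, -10.8]
wrist_force: [0.2, 0.3, -0.5]
finger_gap: 1.005
```

```bash
python3 - <<'E'
from h import *
s=status.observe();print(s['position'],s['eef_rot'],s['time'],s['wrist_force'])
snap('wrist','w15.png')
im=snap('side','s15.png')
cv2.imwrite('pics/s15z.png',cv2.resize(im[110:350,140:420,::-1],None,fx=2.4,fy=2.4,interpolation=cv2.INTER_CUBIC))
im=snap('top','t15.png')
cv2.imwrite('pics/t15z.png',cv2.resize(im[40:290,150:480,::-1],None,fx=2.4,fy=2.4,interpolation=cv2.INTER_CUBIC))
E
```

```text
[ 477.05624856 -300.86607445  270.86238646] [179.75952657  -0.59044742 -10.80591792] 31.0 [ 0.24728596  0.28926421 -0.50827709]
```

View pics/w15.png

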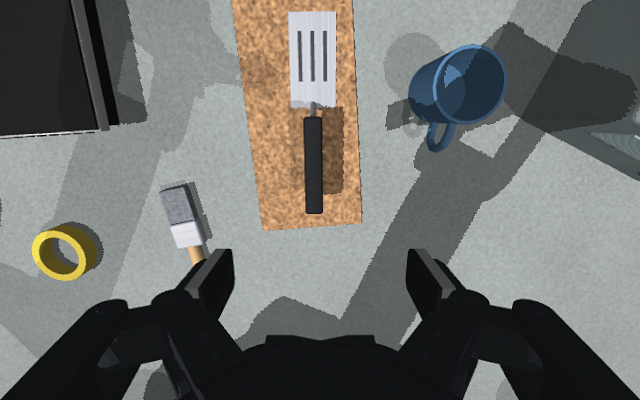

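View pics/s15z.png

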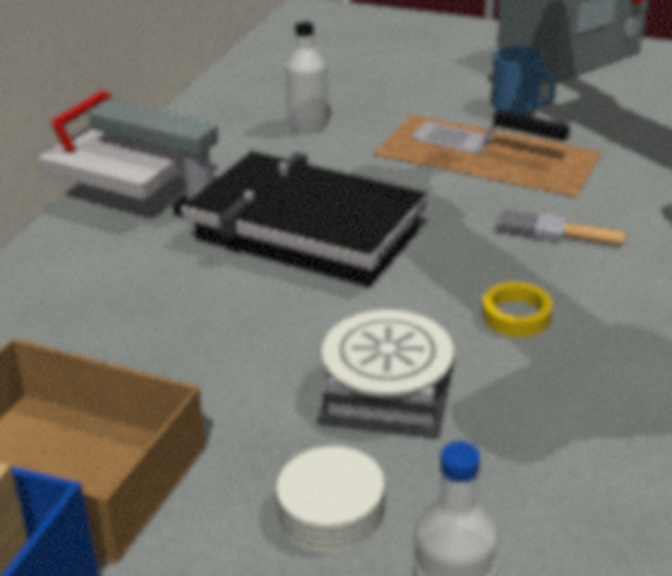

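View pics/t15z.png

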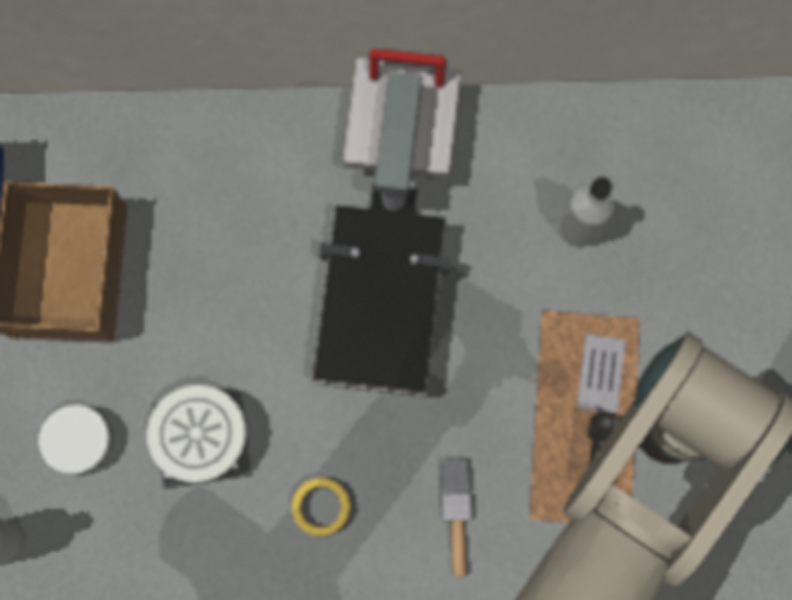

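The pictures show the trivet flat and centred on the rack and the spatula flat on its mat. The bystanders are at the same pixels as in the first pictures: tape (322,507), brush (458,520), blanks (73,440) and the mug in the side view. The gripper is clear of everything.

```bash
python3 -c "
from h import *
print(workorder.sign_off())"
```

```text
the job is handed in; nothing more can be done
None
```

The trivet is on the cooling rack, the spatula is back on its mat, and the job was handed in at about 31 s of the 72 s allowed. The hand-in gives no verdict.

**What I did:** I gripped the spatula by its handle and eased the trivet back to the stop pins at about 15 mm/s. The blade then went under it with wrist forces up to about 18 N horizontally. I lifted the trivet clear, lowered it onto the two rails, let the blade sink between them and drew it out towards the robot. The spatula went back on its mat about where it started, and the gripper rose clear.

**Last checks:**
- **Trivet on the rack:** its centre measured (535, 279–280) mm from the side and top cameras. The rack's middle is about (534.5, 281), so it is off by about 2 mm. It looks level in the side view.
- **Spatula on the mat:** the wrist picture shows it blade flat, with both blade and handle over the mat. The wrist force turned upward when it touched down.
- **Bystanders:** the tape roll, brush, mug and blanks show at the same pixels as in the first pictures.

**Disagreements and gaps:**
- The single-camera estimates of the rack's middle differed by up to 4 mm, so I averaged them.
- The tool tipped up to about 1.4° blade-down while pushing under, which I corrected as it went.
- The trivet stopped about 6 mm short of the blade's rear edge, and I lifted it there; it stayed put on the blade.
- I had no direct measure of the trivet's force against the press and judged it from the wrist force only.

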